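# Mount a square-flanged sleeve on the four-stud measuring fixture

### The job

Mount the square-flanged sleeve on the holding fixture for measuring: bring its bore down over the centre pilot, turn it by feel until its four holes meet the four studs, and slide it down until the flange lies flush on the fixture's disc, then let go of it. Press only lightly, with no more than about 20 N on the fixture, never slam or drop it on, and leave the other things on the bench where they are.

Things in the scene. Friction and masses are not known exactly. Their poses are not given: they have to be found in the camera images.
- sleeve_mid (a point): Centre, half-way up on the bore axis, of the loose dark steel sleeve: 70 mm tall, 0.3 to 0.6 kg, starting upright on the bench, flange down. Flange 100 x 100 x 12 mm, underside 35 mm below this point, four 12 mm through holes at (+-36, +-36) mm along its x and y. A 30 mm bore runs right through. z is up. Fits in any of four quarter turns.
- boss_mid (a point): Centre of the sleeve's block-shaped boss, the part to grasp: 52 mm along x, 42 mm along y, from 12 to 70 mm above the flange's underside (this point is 41 mm above it). Grasp it across y, 42 mm. Same axes as the sleeve.
- seat (a point): Centre of the top face of the fixture's disc at rest, 25 mm above the bench. The flange's underside must come to lie here, so the sleeve's centre ends 35 mm above it. z is up; x, y parallel to the sides of the square base plate, not to the disc. The disc floats on stiff springs: it gives way downward above about 6 N, by 1 mm for each further 4 N, at most 5 mm.
- fixture: Holding fixture, fixed to the bench: dark square base plate 160 x 160 x 15 mm (origin at the centre of its underside, x and y along its sides) carrying a bright disc 136 mm across, 10 mm thick, with pilot and studs. The disc is clamped hard, turned anticlockwise seen from above by somewhere between 0.15 and 0.65 rad from the base's axes; the angle is not measured: see or feel it.
- stud_level (a point): On the fixture's axis at the height of the tips of its four studs, 18 mm above the disc. Studs: 10 mm diameter, tips slightly chamfered, at (+-36, +-36) mm in the disc's own, unmeasured axes. The flange rests on their tips, underside at this height, until its holes match within about 0.02 rad.
- pilot_tip (a point): Top of the fixture's centre pilot, 40 mm above the disc: 28 mm diameter for its lower 30 mm, then tapering to 16 mm at the top. It enters the sleeve's bore well before the studs are reached, and centres it.
- bush_mid (a point): Bystander: centre of a plain dark ring-shaped bush, 54 mm outside diameter, 65 mm tall, standing loose on the bench. Leave alone.
- gauge_mid (a point): Bystander: centre of a C-shaped dark snap gauge, about 106 mm across and 16 mm thick, lying loose on the bench. Leave alone.
- case_mid (a point): Bystander: centre of a wooden gauge-block case, 90 x 130 x 30 mm, lying loose on the bench. Leave alone.
Things that resemble listed ones, but are neither listed nor needed, are in the scene too. What is shaped like the fixture but brown or yellow is not meant.

How it is judged:
By the outcome, as a careful person would: the job done as asked, in the order asked, and still so for the second after the job is handed in, with the robot touching nothing.
It also fails if it takes over 64 s, if anything falls off the work surface, if the arm or the gripper's body presses on something with over 40 N, if the wrist force passes 120 N, or if a joint passes its speed limit or range.

### The arm

A 7-joint arm with a two-finger parallel gripper is mounted at the origin on the work surface. World frame = base frame: x ahead of the robot, y to its left, z up, the work surface at z = 0. Lengths are in m, angles in degrees, forces in N, time in s.
With the tool pointing down it reaches from about 0.4 to 0.875 m from the base axis. Payload 19.3 kg.
Tool frame: the origin (TCP) lies at the very end of the fingers, on their centre line; the grasp point (between the pads) lies 19 mm behind it; z points along the fingers, y is the line along which they close (so a half turn about z gives the same grasp; the last joint's range is limited). The gripper opens to 85 mm and grips with 20 to 120 N. Pads are 22 mm wide; open, the fingers measure 114 mm over their backs; the gripper's body (76 mm by 85 mm) begins 54 mm behind the grasp point. The pads swing forward as they close: fully open they stand 13 mm farther back than shut.
Start: joints at [-77.934, 29.874, -2.08, 91.645, 1.215, 58.505, -6.463], TCP at [0.173, 0.601, 0.231] pointing down, gripper open.
Joint ranges: [-166.77, 166.77], [-17.47, 122.26], [-85.68, 81.53], [9.62, 139.38], [-72.42, 252.41], [9.2, 110.78], [-144.41, 144.41]. Speed limits (degrees/s): [108.29, 108.29, 136.94, 136.94, 172.46, 172.46, 172.46].

### API

Orientations are given as a 3x3 rotation matrix whose columns are the frame's x, y, z axes.
In Python, from rig import bot gives the robot as it stands.
- The arm moves only by the shell command python3 -m inch 'ROWS' [FORCE]. ROWS is JSON, a list of rows, each an object of numbers: "x", "y", "z": the shift along the tool's x, y, z normalised to -1 to 1, where 1 is 0.4 m; "twist": the turn about the tool's z normalised to -1 to 1, where 1 is pi rad; "grip": the opening, from -1 (shut) to 1 (fully open). A call has 1 to 10 rows; each row shifts and turns the commanded pose from where the row before left it, along the tool's axes as they then stand; what a row does not reach is not made up. A row lasts 1/12 s, in which the tool goes at most 41.7 mm and 7.16 degrees, less where a joint would pass 70% of its speed; a pose out of reach is approached as far as the arm can. A call with a number of a shift or a turn outside -1 to 1 is refused whole. A call with a gripper value outside its range is refused whole. The fingers move at their own pace and stop on an object; FORCE is the grip in N (left out, the last holds). Time passes only in rows, so rows that do not move let the fingers close. It gives the time, the measured TCP pose, the force, the opening and the grip force at its end, in the units of the state.
- bot.get_obs(): the state, without advancing time (a new reading comes with each control period).
- bot.snapshot(name): name is "side" or "top"; returns a dict with "frame" (400x640x3 uint8, red, green, blue), "depth" (400x640 float32, m along the optical axis (not along the pixel's ray), 0 where there is no reading), "camera_matrix" (3x3 intrinsics, pixels), "distortion" ([k1, k2, p1, p2, k3] as OpenCV has them; the pictures are not rectified), "extrinsics" (4x4, takes a point from camera to world coordinates). Camera axes: x right, y down, z forward; pixel columns grow to the right and rows downward; lengths in m; the calibration is good to about 2 mm. A picture is of the moment at which its call begins.
- bot.job_done(): hands the job in; it is judged then, once.
Trained networks look in the newest picture that a camera, given by its name, has taken for a name from the list of things; names that differ only in an ending like _2 or _b are one class to them, and where a whole thing is asked for, a point or a joint stands for the part that bears it (a point fixed in the world has none). Each returns a list of dicts, best first, with "p" (0 to 1); they miss things now and then, are a little off and sometimes report something else, mostly with a low value. They report only what shows in the picture. A call takes as long as a camera call. They do not tell look-alikes from the thing itself.
- bot.look_for(camera, query): "point" ([x, y, z] in m, in world coordinates, good to about 4 mm: the middle of the surface that is visible of it).
- bot.pinpoint(camera, query): "point" ([x, y, z] in m, in world coordinates, good to about 4 mm: a listed point, or the origin of a listed thing).
The state is a dict: "clock": time; "joints": joint angles; "joint_vel": joint speeds; "tau": joint torques, N m; "tcp_pos": TCP position; "tool_rot": TCP orientation; "ft_force": force on the tool from outside, world axes, zero at the start; "wrist_torque": the same for the moment, N m; "opening": opening from 0.0 (shut) to 1.0 (fully open); "gripper_force": force on a finger pad.
Only numpy, scipy, OpenCV 4.12 (cv2) and the standard library are available. Lean on these libraries where they do the work, as an engineer would, in place of code of your own. Each camera call takes 0.05 s, during which the arm holds its last target. There are 200 camera calls.

## Working session

There is one attempt and no reset: what is moved stays moved. The work goes in short steps, Python scripts to look and compute and a shell command to move; the robot and the scene stay as the last step left them, time stands still between calls to the robot, and variables do not carry over. Pictures are saved under pics/ and viewed, at most 10 in all, crops included, and the job is handed in when it is done.

```bash
mkdir -p pics; ls; cat > h.py <<'E'
import numpy as np,cv2
from rig import bot
def snap(n,f=None):
    s=bot.snapshot(n)
    if f: cv2.imwrite('pics/'+f,s['frame'][:,:,::-1])
    return s
def proj(s,p):
    T=np.linalg.inv(s['extrinsics'])
    r,_=cv2.projectPoints(np.float64([p]),cv2.Rodrigues(T[:3,:3])[0],T[:3,3],s['camera_matrix'],np.float64(s['distortion']))
    return r.ravel().round(0)
def world(s):
    "world xyz for each pixel"
    K=s['camera_matrix'];h,w=s['depth'].shape
    u,v=np.meshgrid(np.arange(w),np.arange(h))
    n=cv2.undistortPoints(np.float64(np.dstack([u,v]).reshape(-1,1,2)),K,np.float64(s['distortion'])).reshape(h,w,2)
    P=np.dstack([n,np.ones((h,w))])*s['depth'][...,None]
    E=s['extrinsics'];return P@E[:3,:3].T+E[:3,3]
E
python3 - <<'E'
from h import *
o=bot.get_obs();print(o)
for c in('top','side'):
    s=snap(c,c+'0.png');print(c,s['extrinsics'][:3,3])
    for q in('sleeve_mid','boss_mid','seat','bush_mid','gauge_mid','case_mid'):
        for d in bot.pinpoint(c,q)[:3]: print(q,np.round(d['point'],3),round(d['p'],2),proj(s,d['point']))
E
```

```text
pics
{'clock': 0.0, 'joints': array([-77.93411306,  29.9076124 ,  -2.08163677,  91.67254255,
         1.21435325,  58.50376208,  -6.46276873]), 'joint_vel': array([ 0.04003468, -0.03124687, -0.13023447,  0.00662867, -0.03340766,
        0.12088046, -0.08860577]), 'tau': array([ 8.30592962e-04, -9.27125216e+01,  1.98035404e+00, -3.69922256e+01,
        1.78647588e-02,  8.30108591e-03,  2.20663662e-05]), 'tcp_pos': array([0.17313763, 0.6002049 , 0.23075021]), 'tool_rot': array([[-9.60835217e-01,  2.77120247e-01, -2.31922757e-04],
       [ 2.77120335e-01,  9.60834641e-01, -1.05467545e-03],
       [-6.94325017e-05, -1.07763983e-03, -9.99999417e-01]]), 'ft_force': array([-0.09787233, -0.24338711,  0.70656387]), 'wrist_torque': array([ 0.03462117,  0.02262779, -0.01116454]), 'gripper_force': 0.0, 'opening': 1.000076908791429}
top [0.38437434 0.1032842  1.20296483]
sleeve_mid [ 0.6   -0.186  0.037] 0.86 [403. 184.]
sleeve_mid [ 0.464 -0.005  0.03 ] 0.25 [342. 229.]
boss_mid [ 0.598 -0.187  0.042] 0.75 [403. 184.]
seat [0.763 0.201 0.023] 0.82 [275. 130.]
seat [0.561 0.452 0.028] 0.77 [188. 194.]
seat [0.529 0.186 0.026] 0.58 [278. 206.]
bush_mid [ 0.462 -0.01   0.032] 0.62 [344. 229.]
bush_mid [ 0.594 -0.188  0.045] 0.22 [404. 185.]
gauge_mid [ 0.768 -0.005  0.01 ] 0.55 [342. 131.]
case_mid [0.313 0.42  0.015] 0.64 [196. 279.]
side [-0.07710533 -0.69581411  0.76543292]
sleeve_mid [ 0.6   -0.186  0.033] 0.88 [409. 260.]
boss_mid [ 0.595 -0.187  0.045] 0.88 [409. 258.]
boss_mid [0.521 0.192 0.046] 0.29 [294. 197.]
seat [0.525 0.184 0.024] 0.96 [297. 203.]
seat [0.768 0.198 0.027] 0.83 [357. 175.]
seat [0.56  0.452 0.028] 0.64 [259. 162.]
gauge_mid [ 0.768 -0.003  0.007] 0.68 [402. 210.]
case_mid [0.311 0.421 0.012] 0.95 [193. 194.]
```

```bash
python3 - <<'E'
import cv2
a=cv2.imread('pics/top0.png')
cv2.imwrite('pics/top0c.png',cv2.resize(a[90:290,160:430],None,fx=2.9,fy=2.9,interpolation=cv2.INTER_CUBIC))
E
```

```text
(no output)
```

View pics/top0c.png

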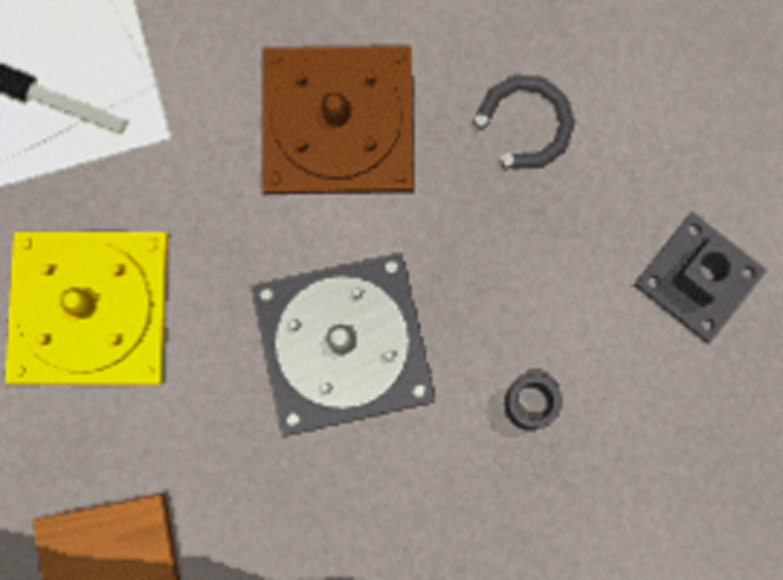

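View pics/side0.png

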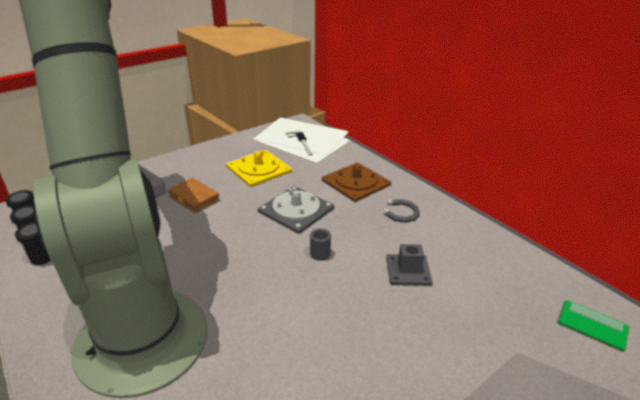

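In the top image (full-res pixels) there are three fixture-shaped things: brown (275,130), yellow (188,194) and grey with a bright disc (278,206). The grey one fits, since brown and yellow are excluded. The sleeve at (403,184) has a square flange and a block boss; the plain ring at (344,229) is the bush. I'll confirm this in an enlarged crop.

```bash
python3 - <<'E'
import cv2,numpy as np
a=cv2.imread('pics/top0.png')
z=lambda x0,y0:cv2.resize(a[y0:y0+66,x0:x0+66],(396,396),interpolation=cv2.INTER_CUBIC)
cv2.imwrite('pics/z.png',np.hstack([z(245,175),z(370,152)]))
E
```

```text
(no output)
```

View pics/z.png

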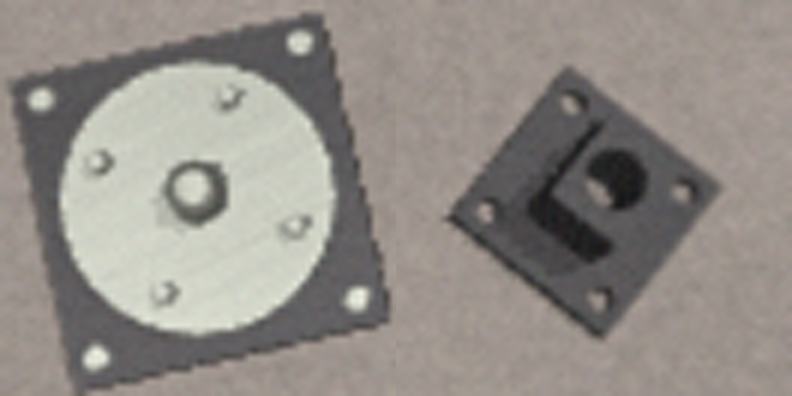

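The crop confirms both: the bright disc with four studs sits on the dark base (left), and the sleeve has a square flange, four holes and a boss with a bore (right). Studs are at crop pixels (231,96), (99,161), (164,292), (296,226). Flange holes are at (573,101), (685,192), (599,299), (487,210).

```bash
cat >> h.py <<'E'
def ray(s,uv,z):
    n=cv2.undistortPoints(np.float64(uv).reshape(-1,1,2),s['camera_matrix'],np.float64(s['distortion'])).reshape(-1,2)
    E=s['extrinsics'];d=np.c_[n,np.ones(len(n))]@E[:3,:3].T;c=E[:3,3]
    return c+d*((z-c[2])/d[:,2])[:,None]
def sq(P):
    c=P.mean(0)[:2];v=P[:,:2]-c
    return c,np.degrees(np.angle((((v[:,0]+1j*v[:,1])*np.exp(-1j*np.pi/4))**4).sum())/4),np.linalg.norm(v,axis=1)
E
python3 - <<'E'
from h import *
s=snap('top')
f=lambda L,x,y:(np.float64(L)+.5)/6-.5+[x,y]
for n,L,z,x,y in(('stud',[(231,96),(99,161),(164,292),(296,226)],.042,245,175),('bolts',[(300,42),(40,98),(95,358),(357,298)],.016,245,175),
 ('disc',[(197,197)],.025,245,175),('pilot top',[(195,190)],.065,245,175),('holes',[(177,101),(289,192),(203,299),(91,210)],.012,370,152)):
    print(n,*sq(ray(s,f(L,x,y),z)))
W=world(s);m=(W[...,2]>.062)&(W[...,2]<.08)&(abs(W[...,0]-.6)<.06)&(abs(W[...,1]+.187)<.06)
P=W[m];print(m.sum(),np.median(P[:,2]),cv2.minAreaRect(np.float32(P[:,:2]*1000)))
m=(W[...,2]>.006)&(W[...,2]<.08)&(abs(W[...,0]-.6)<.09)&(abs(W[...,1]+.187)<.09)
print(m.sum(),cv2.minAreaRect(np.float32(W[m][:,:2]*1000)))
E
```

```text
stud [0.52479499 0.18536706] 27.52529098887965 [0.05068577 0.05074436 0.05060685 0.05061121]
bolts [0.52566837 0.18686377] 13.476396417395032 [0.09375297 0.09417951 0.0938924  0.09362598]
disc [0.52507274 0.18678893] 0.0 [0.]
pilot top [0.52364938 0.18498882] 0.0 [0.]
holes [ 0.60088958 -0.18804228] -38.81467873199164 [0.05184377 0.05138041 0.05102384 0.05131617]
200 0.07080249202683497 ((600.5552978515625, -188.29205322265625), (42.044944763183594, 54.2052116394043), 51.25823211669922)
1060 ((606.30224609375, -188.73477172851562), (173.4138641357422, 169.1761474609375), 85.82878875732422)
```

```bash
python3 -m inch '[{"twist":0.0314},{"twist":0.0314},{"twist":0.0314},{"twist":0.0315},{"x":-0.09,"y":-0.0378},{"x":-0.09,"y":-0.0378},{"x":-0.09,"y":-0.0378},{"x":-0.09,"y":-0.0378},{"x":-0.09,"y":-0.0378},{"x":-0.09,"y":-0.0378}]' 60
python3 -m inch '[{"x":-0.09,"y":-0.0378},{"x":-0.09,"y":-0.0378},{"x":-0.09,"y":-0.0378},{"x":-0.09,"y":-0.0378},{"x":-0.09,"y":-0.0378},{"x":-0.09,"y":-0.0378},{"x":-0.09,"y":-0.0378},{"x":-0.09,"y":-0.0378},{"x":-0.09,"y":-0.0378},{"x":-0.09,"y":-0.0378}]'
```

```text
validation failed for argument at $[0]...
validation failed for argument at $[0]...
```

```bash
python3 -m inch '[{"x":0,"y":0,"z":0,"twist":0.0314,"grip":1},{"x":0,"y":0,"z":0,"twist":0.0314,"grip":1},{"x":0,"y":0,"z":0,"twist":0.0314,"grip":1},{"x":0,"y":0,"z":0,"twist":0.0315,"grip":1}]' 60; python3 -m inch --help | head -20
```

```text
clock: 1.08
tcp_pos: [0.1733, 0.6005, 0.2313]
tool_rot: [[-0.777, 0.629, 0.0], [0.629, 0.777, 0.0], [0.0, 0.0, -1.0]]
ft_force: [0.8, -0.2, -0.3]
opening: 1.001
gripper_force: 0.0invalid input: not JSON, or not a number
```

```bash
python3 -m inch '[{"x":-0.09,"y":-0.0378,"z":0,"twist":0,"grip":1},{"x":-0.09,"y":-0.0378,"z":0,"twist":0,"grip":1},{"x":-0.09,"y":-0.0378,"z":0,"twist":0,"grip":1},{"x":-0.09,"y":-0.0378,"z":0,"twist":0,"grip":1},{"x":-0.09,"y":-0.0378,"z":0,"twist":0,"grip":1},{"x":-0.09,"y":-0.0378,"z":0,"twist":0,"grip":1},{"x":-0.09,"y":-0.0378,"z":0,"twist":0,"grip":1},{"x":-0.09,"y":-0.0378,"z":0,"twist":0,"grip":1},{"x":-0.09,"y":-0.0378,"z":0,"twist":0,"grip":1},{"x":-0.09,"y":-0.0378,"z":0,"twist":0,"grip":1}]'
python3 -m inch '[{"x":-0.09,"y":-0.0378,"z":0,"twist":0,"grip":1},{"x":-0.09,"y":-0.0378,"z":0,"twist":0,"grip":1},{"x":-0.09,"y":-0.0378,"z":0,"twist":0,"grip":1},{"x":-0.09,"y":-0.0378,"z":0,"twist":0,"grip":1},{"x":-0.09,"y":-0.0378,"z":0,"twist":0,"grip":1},{"x":-0.09,"y":-0.0378,"z":0,"twist":0,"grip":1},{"x":-0.09,"y":-0.0378,"z":0,"twist":0,"grip":1},{"x":-0.09,"y":-0.0378,"z":0,"twist":0,"grip":1},{"x":-0.09,"y":-0.0378,"z":0,"twist":0,"grip":1},{"x":-0.09,"y":-0.0378,"z":0,"twist":0,"grip":1}]'
```

```text
clock: 1.92
tcp_pos: [0.3601, 0.2557, 0.2316]
tool_rot: [[-0.78, 0.625, 0.0], [0.625, 0.78, 0.001], [0.0, 0.001, -1.0]]
ft_force: [1.8, 0.5, 0.4]
opening: 1.001
gripper_force: 0.0
clock: 2.75
tcp_pos: [0.5465, -0.0877, 0.2314]
tool_rot: [[-0.78, 0.625, 0.0], [0.625, 0.78, 0.0], [-0.0, 0.0, -1.0]]
ft_force: [0.8, 0.9, 0.5]
opening: 0.998
gripper_force: 0.0
```

```bash
python3 -m inch '[{"x":-0.0875,"y":-0.037,"z":0,"twist":0,"grip":1},{"x":-0.0875,"y":-0.037,"z":0,"twist":0,"grip":1},{"x":-0.0875,"y":-0.037,"z":0,"twist":0,"grip":1},{"x":0,"y":0,"z":0.07,"twist":0,"grip":1},{"x":0,"y":0,"z":0.07,"twist":0,"grip":1},{"x":0,"y":0,"z":0.07,"twist":0,"grip":1},{"x":0,"y":0,"z":0.07,"twist":0,"grip":1},{"x":0,"y":0,"z":0,"twist":0,"grip":1},{"x":0,"y":0,"z":0,"twist":0,"grip":1}]'
python3 - <<'E'
from h import *
s=snap('side','side1.png')
a=cv2.imread('pics/side1.png');cv2.imwrite('pics/s1c.png',cv2.resize(a[150:300,320:520],None,fx=4,fy=4,interpolation=cv2.INTER_CUBIC))
for q in('sleeve_mid','boss_mid'):
    for d in bot.pinpoint('side',q)[:2]: print(q,np.round(d['point'],3),round(d['p'],2))
E
```

```text
clock: 3.5
tcp_pos: [0.5995, -0.1861, 0.1189]
tool_rot: [[-0.78, 0.626, -0.002], [0.626, 0.78, 0.0], [0.002, -0.001, -1.0]]
ft_force: [0.6, 0.5, 1.1]
opening: 1.001
gripper_force: 0.0
sleeve_mid [ 0.601 -0.185  0.032] 0.6
boss_mid [ 0.598 -0.187  0.041] 0.65
```

View pics/s1c.png

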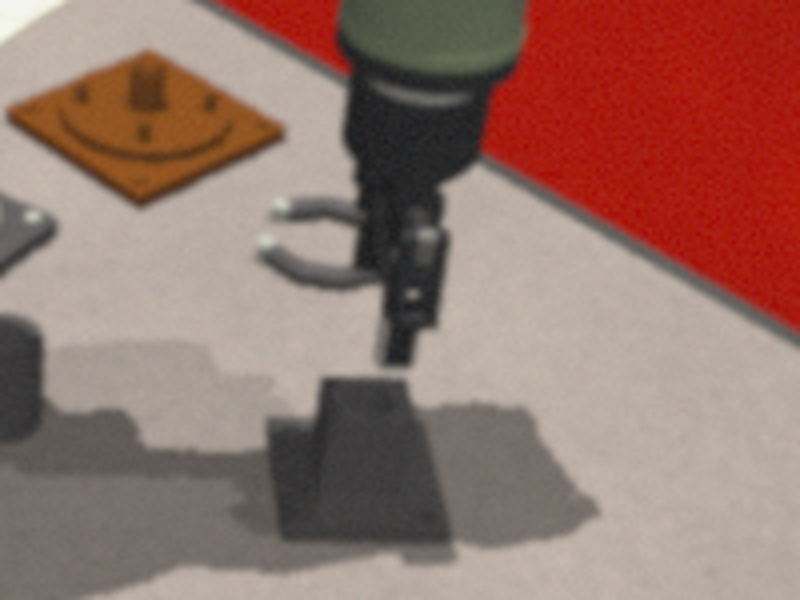

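The crop shows the open gripper directly above the boss (top at about crop (365,400)), with the fingers seen edge-on. I'll descend and grasp.

```bash
python3 -m inch '[{"x":-0.0055,"y":-0.002,"z":0.04,"twist":0,"grip":1},{"x":0,"y":0,"z":0.05,"twist":0,"grip":1},{"x":0,"y":0,"z":0.05,"twist":0,"grip":1},{"x":0,"y":0,"z":0.05,"twist":0,"grip":1},{"x":0,"y":0,"z":0.035,"twist":0,"grip":1},{"x":0,"y":0,"z":0,"twist":0,"grip":1},{"x":0,"y":0,"z":0,"twist":0,"grip":1}]'
python3 -m inch '[{"x":0,"y":0,"z":0,"twist":0,"grip":-1},{"x":0,"y":0,"z":0,"twist":0,"grip":-1},{"x":0,"y":0,"z":0,"twist":0,"grip":-1},{"x":0,"y":0,"z":0,"twist":0,"grip":-1},{"x":0,"y":0,"z":0,"twist":0,"grip":-1},{"x":0,"y":0,"z":0,"twist":0,"grip":-1},{"x":0,"y":0,"z":0,"twist":0,"grip":-1},{"x":0,"y":0,"z":0,"twist":0,"grip":-1}]' 60
```

```text
clock: 4.23
tcp_pos: [0.6015, -0.1883, 0.03]
tool_rot: [[-0.78, 0.625, 0.0], [0.625, 0.78, -0.0], [-0.0, 0.0, -1.0]]
ft_force: [0.5, -1.1, 1.5]
opening: 1.0
gripper_force: 0.0
clock: 4.9
tcp_pos: [0.6017, -0.1883, 0.0303]
tool_rot: [[-0.78, 0.625, 0.001], [0.625, 0.78, -0.0], [-0.001, 0.001, -1.0]]
ft_force: [-2.7, 0.6, 9.5]
opening: 0.486
gripper_force: 61.6
```

```bash
python3 -m inch '[{"x":0,"y":0,"z":-0.02,"twist":0,"grip":-1},{"x":0,"y":0,"z":-0.05,"twist":0,"grip":-1},{"x":0,"y":0,"z":-0.06,"twist":0,"grip":-1},{"x":0,"y":0,"z":-0.06,"twist":0,"grip":-1},{"x":0,"y":0,"z":-0.06,"twist":0,"grip":-1},{"x":0,"y":0,"z":-0.03,"twist":0,"grip":-1},{"x":0.02,"y":0.0166,"z":0,"twist":0,"grip":-1},{"x":0.04,"y":0.0332,"z":0,"twist":0,"grip":-1},{"x":0.06,"y":0.0497,"z":0,"twist":0,"grip":-1},{"x":0.07,"y":0.058,"z":0,"twist":0,"grip":-1}]'
python3 -m inch '[{"x":0.07,"y":0.058,"z":0,"twist":0,"grip":-1},{"x":0.07,"y":0.058,"z":0,"twist":0,"grip":-1},{"x":0.07,"y":0.058,"z":0,"twist":0,"grip":-1},{"x":0.07,"y":0.058,"z":0,"twist":0,"grip":-1},{"x":0.07,"y":0.058,"z":0,"twist":0,"grip":-1},{"x":0.07,"y":0.058,"z":0,"twist":0,"grip":-1},{"x":0.06,"y":0.05,"z":0,"twist":0,"grip":-1},{"x":0.04,"y":0.033,"z":0,"twist":0,"grip":-1},{"x":0.0245,"y":0.0205,"z":0,"twist":0,"grip":-1},{"x":0,"y":0,"z":0,"twist":0.02,"grip":-1}]'
python3 -m inch '[{"x":0,"y":0,"z":0,"twist":0.03,"grip":-1},{"x":0,"y":0,"z":0,"twist":0.03,"grip":-1},{"x":0,"y":0,"z":0,"twist":0.03,"grip":-1},{"x":0,"y":0,"z":0,"twist":0.0222,"grip":-1},{"x":0,"y":0,"z":0,"twist":0,"grip":-1},{"x":0,"y":0,"z":0,"twist":0,"grip":-1},{"x":0,"y":0,"z":0,"twist":0,"grip":-1}]'
```

```text
clock: 5.73
tcp_pos: [0.5801, -0.0911, 0.1402]
tool_rot: [[-0.779, 0.627, -0.001], [0.627, 0.779, -0.0], [0.001, -0.001, -1.0]]
ft_force: [0.9, 1.3, -5.6]
opening: 0.482
gripper_force: 62.0
clock: 6.57
tcp_pos: [0.5227, 0.1891, 0.1403]
tool_rot: [[-0.743, 0.669, -0.002], [0.669, 0.743, 0.001], [0.002, -0.001, -1.0]]
ft_force: [-0.9, 0.3, -4.8]
opening: 0.484
gripper_force: 62.1
clock: 7.15
tcp_pos: [0.5241, 0.1855, 0.1409]
tool_rot: [[-0.464, 0.886, -0.001], [0.886, 0.464, -0.0], [-0.0, -0.001, -1.0]]
ft_force: [0.4, 0.2, -5.2]
opening: 0.486
gripper_force: 62.1
```

```bash
python3 - <<'E'
from h import *
s=snap('top','t2.png');t=snap('side','s2.png')
A=cv2.imread('pics/t2.png');p=proj(s,[.525,.186,.12]);q=proj(t,[.525,.186,.09]);print(p,q)
B=cv2.imread('pics/s2.png')
z=lambda a,p:cv2.resize(a[int(p[1])-40:int(p[1])+40,int(p[0])-40:int(p[0])+40],(400,400),interpolation=cv2.INTER_CUBIC)
cv2.imwrite('pics/z2.png',np.hstack([z(A,p),z(B,q)]))
for c in('top','side'):
  for n in('sleeve_mid','boss_mid','seat'):
    for d in bot.pinpoint(c,n)[:3]: print(c,n,np.round(d['point'],4),round(d['p'],2))
E
```

```text
[275. 203.] [296. 184.]
top seat [0.7634 0.2014 0.0236] 0.63
top seat [0.5625 0.452  0.0236] 0.6
side sleeve_mid [7.671e-01 3.000e-04 1.200e-02] 0.7
side sleeve_mid [0.525  0.1908 0.1446] 0.69
side sleeve_mid [0.5275 0.1855 0.0667] 0.69
side boss_mid [0.5203 0.1842 0.1511] 0.8
side seat [0.5575 0.4539 0.0237] 0.89
side seat [0.5248 0.1849 0.0256] 0.86
side seat [0.7676 0.2001 0.0258] 0.57
```

View pics/z2.png

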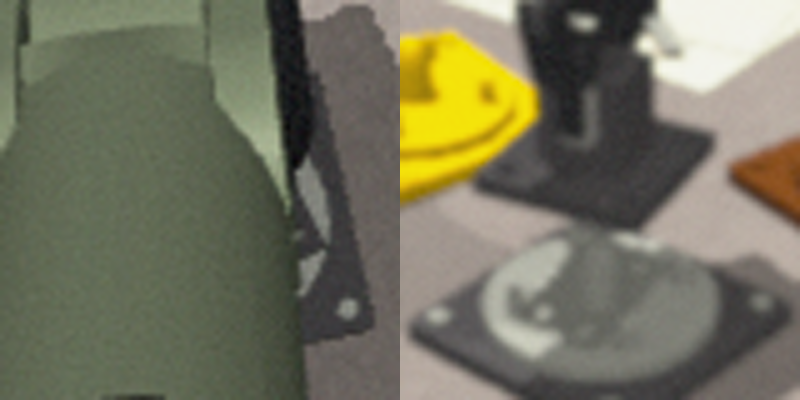

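The crop shows the sleeve held level above the fixture's pilot. I'll lower it onto the pilot, watching the forces.

```bash
python3 -m inch '[{"x":-0.0017,"y":0.0033,"z":0.03,"twist":0,"grip":-1},{"x":0,"y":0,"z":0.03,"twist":0,"grip":-1},{"x":0,"y":0,"z":0.03,"twist":0,"grip":-1},{"x":0,"y":0,"z":0.01,"twist":0,"grip":-1},{"x":0,"y":0,"z":0,"twist":0,"grip":-1},{"x":0,"y":0,"z":0,"twist":0,"grip":-1}]'
python3 -m inch '[{"x":0,"y":0,"z":0.005,"twist":0,"grip":-1},{"x":0,"y":0,"z":0.005,"twist":0,"grip":-1},{"x":0,"y":0,"z":0.005,"twist":0,"grip":-1},{"x":0,"y":0,"z":0.005,"twist":0,"grip":-1},{"x":0,"y":0,"z":0,"twist":0,"grip":-1}]'
```

```text
clock: 8.05
tcp_pos: [0.5257, 0.1855, 0.1009]
tool_rot: [[-0.461, 0.887, -0.001], [0.887, 0.461, -0.001], [-0.0, -0.001, -1.0]]
ft_force: [-0.3, -0.6, -5.4]
opening: 0.487
gripper_force: 61.9
clock: 8.47
tcp_pos: [0.5257, 0.1858, 0.093]
tool_rot: [[-0.462, 0.887, -0.0], [0.887, 0.462, -0.0], [0.0, -0.0, -1.0]]
ft_force: [-0.4, -1.0, -6.0]
opening: 0.485
gripper_force: 61.9
```

```bash
python3 -m inch '[{"x":0,"y":0,"z":0.005,"twist":0,"grip":-1},{"x":0,"y":0,"z":0.005,"twist":0,"grip":-1},{"x":0,"y":0,"z":0,"twist":0,"grip":-1}]'
python3 -m inch '[{"x":0,"y":0,"z":0.004,"twist":0,"grip":-1},{"x":0,"y":0,"z":0.004,"twist":0,"grip":-1},{"x":0,"y":0,"z":0,"twist":0,"grip":-1}]'
```

```text
clock: 8.72
tcp_pos: [0.5257, 0.1857, 0.089]
tool_rot: [[-0.462, 0.887, -0.0], [0.887, 0.462, -0.0], [0.0, -0.0, -1.0]]
ft_force: [-0.3, -0.1, -5.7]
opening: 0.485
gripper_force: 61.9
clock: 8.97
tcp_pos: [0.5257, 0.1857, 0.0858]
tool_rot: [[-0.462, 0.887, -0.0], [0.887, 0.462, -0.0], [0.0, -0.0, -1.0]]
ft_force: [-0.5, -0.3, -6.0]
opening: 0.485
gripper_force: 61.9
```

```bash
python3 -m inch '[{"x":0,"y":0,"z":0.003,"twist":0,"grip":-1},{"x":0,"y":0,"z":0.003,"twist":0,"grip":-1},{"x":0,"y":0,"z":0,"twist":0,"grip":-1}]'
python3 -m inch '[{"x":0,"y":0,"z":0.004,"twist":0,"grip":-1},{"x":0,"y":0,"z":0.004,"twist":0,"grip":-1},{"x":0,"y":0,"z":0,"twist":0,"grip":-1}]'
```

```text
clock: 9.22
tcp_pos: [0.5257, 0.1857, 0.0835]
tool_rot: [[-0.462, 0.887, -0.0], [0.887, 0.462, -0.0], [-0.0, -0.0, -1.0]]
ft_force: [-0.0, -0.1, -5.6]
opening: 0.482
gripper_force: 61.9
clock: 9.47
tcp_pos: [0.5257, 0.1857, 0.0802]
tool_rot: [[-0.462, 0.887, -0.0], [0.887, 0.462, -0.0], [0.0, -0.0, -1.0]]
ft_force: [-0.1, -1.0, -5.6]
opening: 0.479
gripper_force: 61.9
```

```bash
python3 -m inch '[{"x":0,"y":0,"z":0.005,"twist":0,"grip":-1},{"x":0,"y":0,"z":0.005,"twist":0,"grip":-1},{"x":0,"y":0,"z":0.004,"twist":0,"grip":-1},{"x":0,"y":0,"z":0,"twist":0,"grip":-1}]'
python3 -m inch '[{"x":0,"y":0,"z":0.0025,"twist":0,"grip":-1},{"x":0,"y":0,"z":0,"twist":0,"grip":-1}]'
python3 -m inch '[{"x":0,"y":0,"z":0.0015,"twist":0,"grip":-1},{"x":0,"y":0,"z":0,"twist":0,"grip":-1}]'
```

```text
clock: 9.8
tcp_pos: [0.5257, 0.1857, 0.0745]
tool_rot: [[-0.462, 0.887, -0.0], [0.887, 0.462, -0.0], [0.0, -0.001, -1.0]]
ft_force: [-0.1, 0.3, -5.4]
opening: 0.485
gripper_force: 61.9
clock: 9.97
tcp_pos: [0.5258, 0.1857, 0.0738]
tool_rot: [[-0.462, 0.887, -0.0], [0.887, 0.462, -0.0], [-0.0, -0.0, -1.0]]
ft_force: [-0.6, 0.6, -5.7]
opening: 0.482
gripper_force: 61.9
clock: 10.13
tcp_pos: [0.5258, 0.1857, 0.0732]
tool_rot: [[-0.462, 0.887, 0.0], [0.887, 0.462, -0.0], [-0.0, -0.0, -1.0]]
ft_force: [-0.2, -0.0, -5.8]
opening: 0.481
gripper_force: 61.9
```

```bash
python3 -m inch '[{"x":0,"y":0,"z":0.002,"twist":0,"grip":-1},{"x":0,"y":0,"z":0,"twist":0,"grip":-1}]'
python3 -m inch '[{"x":0,"y":0,"z":0.002,"twist":0,"grip":-1},{"x":0,"y":0,"z":0,"twist":0,"grip":-1}]'
```

```text
clock: 10.3
tcp_pos: [0.5258, 0.1858, 0.0724]
tool_rot: [[-0.462, 0.887, -0.0], [0.887, 0.462, -0.0], [0.0, -0.0, -1.0]]
ft_force: [0.3, 0.8, -5.7]
opening: 0.482
gripper_force: 61.9
clock: 10.47
tcp_pos: [0.5258, 0.1857, 0.0716]
tool_rot: [[-0.462, 0.887, -0.0], [0.887, 0.462, -0.0], [-0.0, -0.0, -1.0]]
ft_force: [0.5, 0.0, -5.1]
opening: 0.487
gripper_force: 61.9
```

```bash
python3 -c "
from h import *;o=bot.get_obs();print(o['wrist_torque'],o['ft_force'])"
```

```text
[ 0.02684624 -0.00052716 -0.01915166] [ 5.20901770e-01  8.73107137e-04 -5.10568276e+00]
```

```bash
python3 -m inch '[{"x":0,"y":0,"z":0.002,"twist":0,"grip":-1},{"x":0,"y":0,"z":0,"twist":0,"grip":-1}]'
python3 -m inch '[{"x":0,"y":0,"z":0.0025,"twist":0,"grip":-1},{"x":0,"y":0,"z":0,"twist":0,"grip":-1}]'
```

```text
clock: 10.63
tcp_pos: [0.5258, 0.1857, 0.0708]
tool_rot: [[-0.462, 0.887, -0.0], [0.887, 0.462, -0.0], [-0.0, -0.0, -1.0]]
ft_force: [0.3, -0.3, -5.5]
opening: 0.486
gripper_force: 61.9
clock: 10.8
tcp_pos: [0.5258, 0.1857, 0.0698]
tool_rot: [[-0.461, 0.887, -0.0], [0.887, 0.461, -0.0], [-0.0, -0.0, -1.0]]
ft_force: [-0.2, 0.9, -5.3]
opening: 0.487
gripper_force: 61.9
```

The flange is 3.5 mm below the stud tips with no contact force, so the holes have met the studs. I'll slide on down.

```bash
python3 -m inch '[{"x":0,"y":0,"z":0.003,"twist":0,"grip":-1},{"x":0,"y":0,"z":0.003,"twist":0,"grip":-1},{"x":0,"y":0,"z":0.003,"twist":0,"grip":-1},{"x":0,"y":0,"z":0,"twist":0,"grip":-1}]'
python3 -m inch '[{"x":0,"y":0,"z":0.003,"twist":0,"grip":-1},{"x":0,"y":0,"z":0.003,"twist":0,"grip":-1},{"x":0,"y":0,"z":0.003,"twist":0,"grip":-1},{"x":0,"y":0,"z":0,"twist":0,"grip":-1}]'
```

```text
clock: 11.13
tcp_pos: [0.5257, 0.1857, 0.066]
tool_rot: [[-0.462, 0.887, -0.0], [0.887, 0.462, -0.0], [-0.0, -0.0, -1.0]]
ft_force: [-0.6, -0.3, -5.9]
opening: 0.485
gripper_force: 61.9
clock: 11.47
tcp_pos: [0.5257, 0.1857, 0.0624]
tool_rot: [[-0.462, 0.887, -0.0], [0.887, 0.462, -0.0], [0.0, -0.0, -1.0]]
ft_force: [0.4, -0.5, -5.2]
opening: 0.48
gripper_force: 61.9
```

```bash
python3 -m inch '[{"x":0,"y":0,"z":0.003,"twist":0,"grip":-1},{"x":0,"y":0,"z":0.003,"twist":0,"grip":-1},{"x":0,"y":0,"z":0,"twist":0,"grip":-1}]'
python3 -m inch '[{"x":0,"y":0,"z":0.003,"twist":0,"grip":-1},{"x":0,"y":0,"z":0.003,"twist":0,"grip":-1},{"x":0,"y":0,"z":0,"twist":0,"grip":-1}]'
```

```text
clock: 11.72
tcp_pos: [0.5257, 0.1857, 0.0601]
tool_rot: [[-0.462, 0.887, -0.0], [0.887, 0.462, -0.0], [0.0, -0.0, -1.0]]
ft_force: [0.7, -0.3, -5.4]
opening: 0.489
gripper_force: 61.9
clock: 11.97
tcp_pos: [0.5257, 0.1857, 0.0577]
tool_rot: [[-0.462, 0.887, -0.0], [0.887, 0.462, -0.0], [-0.0, -0.0, -1.0]]
ft_force: [-0.2, 0.6, -5.0]
opening: 0.487
gripper_force: 61.9
```

Seat expected at TCP z ≈ 0.055; fine steps from here.

```bash
python3 -m inch '[{"x":0,"y":0,"z":0.0025,"twist":0,"grip":-1},{"x":0,"y":0,"z":0,"twist":0,"grip":-1},{"x":0,"y":0,"z":0,"twist":0,"grip":-1}]'
python3 -m inch '[{"x":0,"y":0,"z":0.0015,"twist":0,"grip":-1},{"x":0,"y":0,"z":0,"twist":0,"grip":-1},{"x":0,"y":0,"z":0,"twist":0,"grip":-1}]'
```

```text
clock: 12.22
tcp_pos: [0.5258, 0.1857, 0.0569]
tool_rot: [[-0.462, 0.887, -0.0], [0.887, 0.462, -0.0], [-0.0, -0.0, -1.0]]
ft_force: [0.1, 0.2, -5.1]
opening: 0.483
gripper_force: 61.9
clock: 12.47
tcp_pos: [0.5258, 0.1857, 0.0563]
tool_rot: [[-0.462, 0.887, -0.0], [0.887, 0.462, -0.0], [-0.0, -0.0, -1.0]]
ft_force: [-1.0, -0.1, -4.8]
opening: 0.481
gripper_force: 61.9
```

```bash
python3 -m inch '[{"x":0,"y":0,"z":0.0015,"twist":0,"grip":-1},{"x":0,"y":0,"z":0,"twist":0,"grip":-1},{"x":0,"y":0,"z":0,"twist":0,"grip":-1}]'
```

```text
clock: 12.72
tcp_pos: [0.5258, 0.1857, 0.0557]
tool_rot: [[-0.462, 0.887, -0.0], [0.887, 0.462, -0.0], [-0.0, -0.0, -1.0]]
ft_force: [0.4, -0.1, -5.1]
opening: 0.484
gripper_force: 61.9
```

```bash
python3 -m inch '[{"x":0,"y":0,"z":0.0015,"twist":0,"grip":-1},{"x":0,"y":0,"z":0,"twist":0,"grip":-1},{"x":0,"y":0,"z":0,"twist":0,"grip":-1}]'
```

```text
clock: 12.97
tcp_pos: [0.5259, 0.1857, 0.0553]
tool_rot: [[-0.462, 0.887, 0.0], [0.887, 0.462, 0.0], [0.0, 0.0, -1.0]]
ft_force: [-0.8, 0.1, 0.9]
opening: 0.481
gripper_force: 62.8
```

```bash
python3 -m inch '[{"x":0,"y":0,"z":0.001,"twist":0,"grip":-1},{"x":0,"y":0,"z":0,"twist":0,"grip":-1},{"x":0,"y":0,"z":0,"twist":0,"grip":-1}]'
```

```text
clock: 13.22
tcp_pos: [0.5259, 0.1858, 0.0548]
tool_rot: [[-0.462, 0.887, 0.0], [0.887, 0.462, 0.0], [0.0, 0.0, -1.0]]
ft_force: [-0.9, -0.0, 2.4]
opening: 0.49
gripper_force: 62.8
```

Seated: about 7.5 N on the disc at the expected height. I'll ease off the slight preload and release gently.

```bash
python3 -m inch '[{"x":0,"y":0,"z":-0.0008,"twist":0,"grip":-1},{"x":0,"y":0,"z":0,"twist":0,"grip":-1},{"x":0,"y":0,"z":0,"twist":0,"grip":-1}]' 20
python3 -m inch '[{"x":0,"y":0,"z":0,"twist":0,"grip":0.1},{"x":0,"y":0,"z":0,"twist":0,"grip":0.3},{"x":0,"y":0,"z":0,"twist":0,"grip":0.6},{"x":0,"y":0,"z":0,"twist":0,"grip":1},{"x":0,"y":0,"z":0,"twist":0,"grip":1},{"x":0,"y":0,"z":0,"twist":0,"grip":1},{"x":0,"y":0,"z":0,"twist":0,"grip":1}]'
```

```text
clock: 13.47
tcp_pos: [0.5259, 0.1858, 0.055]
tool_rot: [[-0.462, 0.887, 0.0], [0.887, 0.462, -0.0], [-0.0, 0.0, -1.0]]
ft_force: [-1.2, 0.1, 1.6]
opening: 0.485
gripper_force: 62.9
clock: 14.05
tcp_pos: [0.5259, 0.1858, 0.055]
tool_rot: [[-0.462, 0.887, 0.0], [0.887, 0.462, -0.0], [-0.0, 0.0, -1.0]]
ft_force: [0.2, 0.2, -0.2]
opening: 1.002
gripper_force: 0.0
```

```bash
python3 -m inch '[{"x":0,"y":0,"z":-0.03,"twist":0,"grip":1},{"x":0,"y":0,"z":-0.05,"twist":0,"grip":1},{"x":0,"y":0,"z":-0.08,"twist":0,"grip":1},{"x":0,"y":0,"z":-0.08,"twist":0,"grip":1},{"x":0,"y":0,"z":-0.08,"twist":0,"grip":1},{"x":0,"y":0,"z":-0.08,"twist":0,"grip":1},{"x":0,"y":0,"z":0,"twist":0,"grip":1}]'
python3 -m inch '[{"x":-0.08,"y":0,"z":0,"twist":0,"grip":1},{"x":-0.08,"y":0,"z":0,"twist":0,"grip":1},{"x":-0.08,"y":0,"z":0,"twist":0,"grip":1},{"x":-0.08,"y":0,"z":0,"twist":0,"grip":1},{"x":-0.08,"y":0,"z":0,"twist":0,"grip":1},{"x":-0.08,"y":0,"z":0,"twist":0,"grip":1},{"x":-0.08,"y":0,"z":0,"twist":0,"grip":1},{"x":-0.08,"y":0,"z":0,"twist":0,"grip":1},{"x":0,"y":0,"z":0,"twist":0,"grip":1},{"x":0,"y":0,"z":0,"twist":0,"grip":1}]'
python3 - <<'E'
from h import *
s=snap('top','t3.png');t=snap('side','s3.png')
W=world(s);R=(abs(W[...,0]-.525)<.07)&(abs(W[...,1]-.186)<.07)
z=W[...,2][R];h,e=np.histogram(z,np.arange(.01,.11,.004));print(list(zip(e.round(3),h)))
A=cv2.imread('pics/t3.png');B=cv2.imread('pics/s3.png')
z=lambda a,p:cv2.resize(a[p[1]-40:p[1]+40,p[0]-40:p[0]+40],(400,400),interpolation=cv2.INTER_CUBIC)
cv2.imwrite('pics/z3.png',np.hstack([z(A,(278,205)),z(B,(296,200))]))
for c in('top','side'):
  for n in('sleeve_mid','bush_mid','gauge_mid'):
    for d in bot.pinpoint(c,n)[:2]: print(c,n,np.round(d['point'],4),round(d['p'],2))
E
```

```text
clock: 14.63
tcp_pos: [0.528, 0.186, 0.2214]
tool_rot: [[-0.461, 0.887, 0.007], [0.887, 0.461, 0.004], [0.0, 0.008, -1.0]]
ft_force: [0.4, 0.2, 0.4]
opening: 0.997
gripper_force: 0.0
clock: 15.47
tcp_pos: [0.6441, -0.0436, 0.2156]
tool_rot: [[-0.459, 0.889, 0.0], [0.889, 0.459, -0.001], [-0.001, -0.0, -1.0]]
ft_force: [-0.6, 0.5, 0.3]
opening: 1.0
gripper_force: 0.0
[(np.float64(0.01), np.int64(131)), (np.float64(0.014), np.int64(317)), (np.float64(0.018), np.int64(100)), (np.float64(0.022), np.int64(263)), (np.float64(0.026), np.int64(204)), (np.float64(0.03), np.int64(63)), (np.float64(0.034), np.int64(380)), (np.float64(0.038), np.int64(356)), (np.float64(0.042), np.int64(35)), (np.float64(0.046), np.int64(5)), (np.float64(0.05), np.int64(6)), (np.float64(0.054), np.int64(15)), (np.float64(0.058), np.int64(15)), (np.float64(0.062), np.int64(31)), (np.float64(0.066), np.int64(17)), (np.float64(0.07), np.int64(3)), (np.float64(0.074), np.int64(9)), (np.float64(0.078), np.int64(5)), (np.float64(0.082), np.int64(9)), (np.float64(0.086), np.int64(2)), (np.float64(0.09), np.int64(55)), (np.float64(0.094), np.int64(130)), (np.float64(0.098), np.int64(13)), (np.float64(0.102), np.int64(0))]
top sleeve_mid [0.5224 0.19   0.0613] 0.86
top gauge_mid [ 0.7665 -0.0033  0.0103] 0.73
side sleeve_mid [0.5266 0.1917 0.0579] 0.81
side gauge_mid [ 0.767  -0.0011  0.0096] 0.65
```

View pics/z3.png

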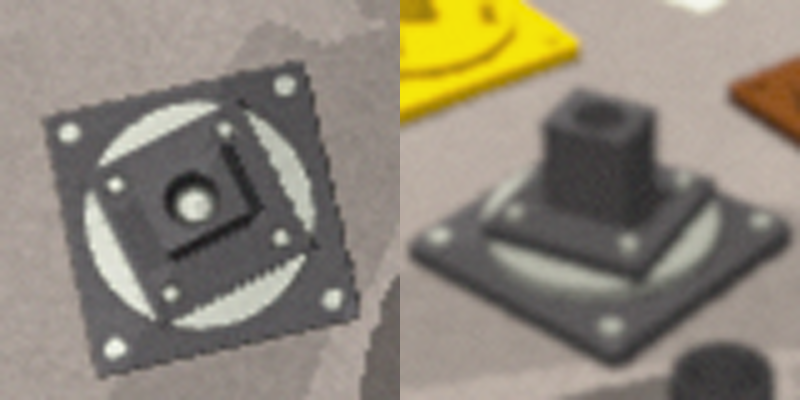

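The crop shows the sleeve seated flush: all four studs come through its holes, the pilot is in the bore, boss top is at 0.095 m and flange top at 0.037 m. The gripper is clear, so I'm handing it in.

```bash
python3 -c "
from rig import bot;print(bot.job_done())"
```

```text
the job is handed in; nothing more can be done
None
```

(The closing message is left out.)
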